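# Pack out the clamping jig with plates and hold it shut

### The arm

A 6-joint arm with a two-finger parallel gripper is mounted at the origin on a cart in front of the work surface, level with it; the furniture and walls round the work are solid. World frame = base frame: x ahead of the robot, y to its left, z up, the work surface at z = 0. Lengths are in mm, angles in rad, forces in N, time in s.
With the tool pointing down it reaches from about 400 to 925 mm from the base axis. Payload 12.5 kg.
Tool frame: the origin (TCP) lies on the mounting face of the last link; the fingertips stand 190 mm ahead of it and the grasp point (between the pads) lies 171 mm ahead of it; z points along the fingers, y is the line along which they close (so a half turn about z gives the same grasp; the last joint's range is limited). The gripper opens to 95 mm and grips with 3 to 60 N. Pads are 20 mm wide; open, the fingers measure 119 mm over their backs; the gripper's body (75 mm by 180 mm) begins 59 mm behind the grasp point.
Start: joints at [-1.288, 0.491, 1.559, -0, 1.092, -0.106], TCP at [236.943, -578.345, 404.761] pointing down, gripper open.
Joint ranges: [-3.1, 3.1], [-0.84, 2.19], [0.05, 2.79], [-1.13, 4.28], [0.06, 2.93], [-2.69, 2.69]. Speed limits (rad/s): [2.22, 2.22, 2.79, 3.14, 3.14, 3.14].

### API

Orientations are given as [roll, pitch, yaw] about the fixed x, y, z axes, in that order (R = Rz(yaw) Ry(pitch) Rx(roll)).
In Python, from cell import * gives the robot as it stands.
- The arm moves only by the tool arm_command, never from a script. Its argument "rows" is a list that holds one entry, the list of rows, each a list of 7 numbers: the shift along the tool's x, y, z normalised to -1 to 1, where 1 is 0.15 m, then the turn, a rotation vector about the tool's x, y, z normalised to -1 to 1, where 1 is 360 degrees, then the opening, from -1 (shut) to 1 (fully open). A call has 1 to 10 rows; each row is the pose to reach, as a shift and turn from the pose commanded when the call began, along the tool's axes at that moment, turning the shorter way round; what a row does not reach only later rows make up. A row lasts 1/12 s, in which the tool goes at most 41.7 mm and 7.16 degrees, less where a joint would pass 70% of its speed; a pose out of reach is approached as far as the arm can. A call with a number of a shift or a turn outside -1 to 1 is refused whole. A call with a gripper value outside its range is refused whole. The fingers move at their own pace and stop on an object; the grip force is fixed at half the most. Time passes only in rows, so rows that repeat a pose let the fingers close. It gives the time, the measured TCP pose, the force, the opening and the grip force at its end, in the units of the state.
- state(): the state, without advancing time (a new reading comes with each control period).
- read_camera(name): name is "scene" or "top" or "wrist"; returns (picture, depth): 384x512x3 uint8, red, green, blue; 384x512 float32, mm along the optical axis (not along the pixel's ray), 0 where there is no reading.
- get_calibration(name): a dict with "camera_matrix" (3x3 intrinsics, pixels), "D" ([k1, k2, p1, p2, k3] as OpenCV has them; the pictures are not rectified), "position" and "orientation" of the camera in the world; the wrist camera has in their place "hand_eye" (4x4, takes a point from camera to tool coordinates, whose origin is the TCP and whose axes are the flange's). Camera axes: x right, y up, looking along -z (the intrinsics and any distortion apply to the point x, -y, -z); pixel columns grow to the right and rows downward; lengths in mm; the calibration is good to about 2 mm. A picture is of the moment at which its call begins: read the wrist's pose just before it. get_calibration takes no time and is no camera call.
- job_done(): hands the job in; it is judged then, once.
The state is a dict: "t": time; "joints": joint angles; "qvel": joint speeds; "tau": joint torques, N m; "eef_pos": TCP position; "tcp_rot": TCP orientation; "ft_force": force on the tool from outside, world axes, zero at the start; "moment": the same for the moment, N m; "opening": opening from 0.0 (shut) to 1.0 (fully open); "grip_force": force on a finger pad.
Only numpy, scipy, OpenCV 4.12 (cv2) and the standard library are available. Lean on these libraries where they do the work, as an engineer would, in place of code of your own. Each camera call takes 0.05 s, during which the arm holds its last target. There are 200 camera calls.

### The job

The heat sink in the clamping jig on the right is too far from the spring-loaded jaw for the jaw to reach it. Take orange packing plates from the rack one at a time and hang them in the jig's gap, between jaw and heat sink, as many as it takes for the jaw to nip the stack, then push the jaw shut by its red knob until you feel the stack go tight between jaw and heat sink; finish while still holding the knob and pushing firmly, since the jaw springs back if let go. Leave plates that are not needed hanging in the rack, and do not disturb the reel, tape and box on the desk.

Things in the scene. Friction and masses are not known exactly. Their poses are not given: they have to be found in the camera images.
- jig: clamping jig fixed to the desk, base 190 x 94 x 10 mm. Origin on the desk midway between its two blue rails; x from jaw to back stop. Rails x = -30 to +50 mm, tops 60 mm high, inner faces y = +-23, outer +-35 mm: a plate's blade drops between them (plate x along jig x, either way round), its ears rest on them (plate origin then 60 mm high). Open jaw's flat face at x = -15 mm; advances 16 mm, to +1
- back_stop: aluminium back stop with a finned heat sink (40 mm wide, 18 to 58 mm high), immovable, placed differently each time. Origin on the desk below the heat sink's flat face, which looks at the jaw; axes as the jig. Gap from open jaw to heat sink (its x in the jig's frame + 15 mm): 27.5 to 43 mm. The jaw nips only if the plates leave less than 16 mm of it
- jaw (a joint): advance of the dark steel jaw towards the heat sink (m): 0 open, 0.016 at its end stop (feels hard too, with nothing nipped). A spring pushes it back to 0, with 1.2 N at 0 and 3.6 N at 0.016
- jaw_knob (a point): on the axis of the jaw's upright red knob, 22 mm across, 42 to 96 mm high; this point is 90 mm above the desk and 50 mm behind the jaw's face. The jaw round it is up to 42 mm high; its front part, from 28 mm in front of this point on, 58 mm. Push along the jig's x, and keep about 10 N on it
- rack: grey rack fixed to the desk, 134 x 84 mm; origin on the desk at its middle. Two rails along its x, tops 60 mm high, carry the four plates by their ears, 26 mm apart along x, plates' x along the rack's x; ribs 5 mm high between them
- plate_a: orange packing plate (shim), 10 mm thick along x, upright, about 50 g, same front and back. Origin: middle of its ears' underside. Across y: blade 40 mm wide to 45 mm below the origin; ears 72 mm wide, 0 to 8 mm above; grip tab 30 mm wide, 8 to 36 mm above, to be gripped across those 30 mm, fingertips just above the ears. Starts hanging in the rack
- plate_b: orange packing plate (shim), 10 mm thick along x, upright, about 50 g, same front and back. Origin: middle of its ears' underside. Across y: blade 40 mm wide to 45 mm below the origin; ears 72 mm wide, 0 to 8 mm above; grip tab 30 mm wide, 8 to 36 mm above, to be gripped across those 30 mm, fingertips just above the ears. Starts hanging in the rack
- plate_c: orange packing plate (shim), 10 mm thick along x, upright, about 50 g, same front and back. Origin: middle of its ears' underside. Across y: blade 40 mm wide to 45 mm below the origin; ears 72 mm wide, 0 to 8 mm above; grip tab 30 mm wide, 8 to 36 mm above, to be gripped across those 30 mm, fingertips just above the ears. Starts hanging in the rack
- plate_d: orange packing plate (shim), 10 mm thick along x, upright, about 50 g, same front and back. Origin: middle of its ears' underside. Across y: blade 40 mm wide to 45 mm below the origin; ears 72 mm wide, 0 to 8 mm above; grip tab 30 mm wide, 8 to 36 mm above, to be gripped across those 30 mm, fingertips just above the ears. Starts hanging in the rack
- solder_reel: blue and white reel of wire, 60 mm across, 38 mm high, near the front edge; origin under its centre
- tape_roll: roll of orange-brown tape lying flat, 62 mm across, 13 mm high, near the front edge; origin under its centre
- box_screws: small blue parts box with clear lid, 41 x 54 x 20 mm, near the front edge; origin under its centre

How it is judged (in metres and radians):
At the end, for the whole second after the job is handed in: Jaw held or pressed by the robot (over 2 N) and at rest; the jaw presses a plate, and a plate the heat sink, with over 3 N each; every plate hangs upright by its ears (height within 4 mm, sideways 7 mm) in the jig between jaw and heat sink, or in the rack (contact force between any of plate_a, plate_b, plate_c, plate_d and jaw above 3 N and contact force between any of plate_a, plate_b, plate_c, plate_d and back_stop above 3 N and contact force between any of the fingers, the arm and jaw above 2 N and velocity of joint jaw between -0.005 and 0.005 m/s and ((x of plate_a in the frame of jig between -0.015 and 0.028 m and y of plate_a in the frame of jig between -0.007 and 0.007 m and z of plate_a in the frame of jig between 0.056 and 0.064 m and angle between plate_a's own z axis and vertical below 0.12 rad and angle between the x axis of plate_a and the x axis of jig, either way round below 0.2 rad) or (x of plate_a in the frame of rack between -0.06 and 0.06 m and y of plate_a in the frame of rack between -0.007 and 0.007 m and z of plate_a in the frame of rack between 0.056 and 0.064 m and angle between plate_a's own z axis and vertical below 0.12 rad and angle between the x axis of plate_a and the x axis of rack, either way round below 0.2 rad)) and ((x of plate_b in the frame of jig between -0.015 and 0.028 m and y of plate_b in the frame of jig between -0.007 and 0.007 m and z of plate_b in the frame of jig between 0.056 and 0.064 m and angle between plate_b's own z axis and vertical below 0.12 rad and angle between the x axis of plate_b and the x axis of jig, either way round below 0.2 rad) or (x of plate_b in the frame of rack between -0.06 and 0.06 m and y of plate_b in the frame of rack between -0.007 and 0.007 m and z of plate_b in the frame of rack between 0.056 and 0.064 m and angle between plate_b's own z axis and vertical below 0.12 rad and angle between the x axis of plate_b and the x axis of rack, either way round below 0.2 rad)) and ((x of plate_c in the frame of jig between -0.015 and 0.028 m and y of plate_c in the frame of jig between -0.007 and 0.007 m and z of plate_c in the frame of jig between 0.056 and 0.064 m and angle between plate_c's own z axis and vertical below 0.12 rad and angle between the x axis of plate_c and the x axis of jig, either way round below 0.2 rad) or (x of plate_c in the frame of rack between -0.06 and 0.06 m and y of plate_c in the frame of rack between -0.007 and 0.007 m and z of plate_c in the frame of rack between 0.056 and 0.064 m and angle between plate_c's own z axis and vertical below 0.12 rad and angle between the x axis of plate_c and the x axis of rack, either way round below 0.2 rad)) and ((x of plate_d in the frame of jig between -0.015 and 0.028 m and y of plate_d in the frame of jig between -0.007 and 0.007 m and z of plate_d in the frame of jig between 0.056 and 0.064 m and angle between plate_d's own z axis and vertical below 0.12 rad and angle between the x axis of plate_d and the x axis of jig, either way round below 0.2 rad) or (x of plate_d in the frame of rack between -0.06 and 0.06 m and y of plate_d in the frame of rack between -0.007 and 0.007 m and z of plate_d in the frame of rack between 0.056 and 0.064 m and angle between plate_d's own z axis and vertical below 0.12 rad and angle between the x axis of plate_d and the x axis of rack, either way round below 0.2 rad))); the arm keeps its last pose, push and grip.
It fails at once if the reel, tape roll or blue box was moved by more than 3 cm (distance of any of solder_reel, tape_roll, box_screws from where it was at the start of the episode above 0.03 m).
It also fails if it takes over 67 s, if anything falls off the work surface, if the arm or the gripper's body presses on something with over 40 N, if the wrist force passes 120 N, or if a joint passes its speed limit or range.

## Working session

There is one attempt and no reset: what is moved stays moved. The work goes in short steps, Python scripts to look and compute and a tool call to move; the robot and the scene stay as the last step left them, time stands still between calls to the robot, and variables do not carry over. Pictures are saved under pics/ and viewed, at most 10 in all, crops included, and the job is handed in when it is done.

Besides the shell and the picture viewer there is one more tool, called as a command line: name --argument value ..., lists and objects as JSON in quotes. arm_command: Moves the arm, as the interface text tells. Its arguments: {"type":"object","properties":{"rows":{"type":"array","items":{"type":"array","items":{"type":"array","items":{"type":"number","minimum":-1,"maximum":1}}}}},"required":["rows"]}

```bash
ls; mkdir -p pics
cat > h.py <<'E'
from cell import *
import numpy as np, cv2
from scipy.spatial.transform import Rotation as R
def cam(name):
    s=state(); p,d=read_camera(name); c=get_calibration(name)
    K=np.array(c["camera_matrix"]);D=np.array(c["D"],float)
    if name=="wrist":
        H=np.array(c["hand_eye"]);T=np.eye(4);T[:3,:3]=R.from_euler('xyz',s["tcp_rot"]).as_matrix();T[:3,3]=s["eef_pos"];M=T@H
    else:
        M=np.eye(4);o=np.array(c["orientation"],float)
        M[:3,:3]=(R.from_euler('xyz',o).as_matrix() if o.size==3 else o.reshape(3,3) if o.size==9 else R.from_quat(o).as_matrix());M[:3,3]=c["position"]
    return p,d,K,D,M
def rays(uv,K,D,M):
    n=cv2.undistortPoints(np.array(uv,float).reshape(-1,1,2),K,D).reshape(-1,2)
    return M[:3,3],(np.c_[n[:,0],-n[:,1],-np.ones(len(n))])@M[:3,:3].T
def onz(uv,z,K,D,M):
    o,r=rays(uv,K,D,M);return o+r*((z-o[2])/r[:,2])[:,None]
def cloud(d,K,D,M):
    v,u=np.nonzero(d>0);o,r=rays(np.c_[u,v],K,D,M);return np.c_[u,v],o+r*d[v,u][:,None]
E
python3 - <<'E'
from h import *
for n in("scene","top"):
    p,d,K,D,M=cam(n);cv2.imwrite(f"pics/{n}0.png",p[:,:,::-1]);np.savez(f"{n}0.npz",p=p,d=d,K=K,D=D,M=M)
    print(n,get_calibration(n),(d>0).mean())
print(state())
E
```

```text
pics
scene {'camera_matrix': array([[391.44211767,   0.        , 257.01302038],
       [  0.        , 391.44211767, 197.09165788],
       [  0.        ,   0.        ,   1.        ]]), 'D': array([-0.02394746,  0.        ,  0.        ,  0.        ,  0.        ]), 'position': array([-149.26789696, -712.69331572,  447.26265463]), 'orientation': array([ 1.14636958, -0.02575967, -0.78035593])} 0.9959716796875
top {'camera_matrix': array([[395.70187798,   0.        , 256.7642593 ],
       [  0.        , 395.70187798, 191.69012602],
       [  0.        ,   0.        ,   1.        ]]), 'D': array([-0.09863872,  0.        ,  0.        ,  0.        ,  0.        ]), 'position': array([ 340.15745815, -124.29956578,  910.55402689]), 'orientation': array([ 0.12827991,  0.00900413, -1.57451101])} 0.9960479736328125
{'t': 0.1, 'joints': array([-1.28765082e+00,  4.91464410e-01,  1.55937994e+00, -8.62075343e-06,
        1.09168543e+00, -1.05603770e-01]), 'qvel': array([-1.73468077e-04, -2.09015434e-03, -2.93461939e-03, -4.08392210e-04,
        2.13220079e-04, -3.42940195e-05]), 'tau': array([ 3.62025989e-03, -6.13621902e+01, -2.58604646e+01,  6.94543286e-02,
        4.70086711e-02, -5.25947780e-05]), 'eef_pos': array([ 236.90437725, -578.32835338,  404.24471319]), 'tcp_rot': array([-3.14065994e+00, -9.11761579e-05,  3.88753212e-01]), 'ft_force': array([-0.00890878, -0.82630186, -0.45433543]), 'moment': array([ 0.03754228, -0.01215691, -0.03558503]), 'grip_force': 0.0, 'opening': 0.9975137135068892}
```

View pics/top0.png

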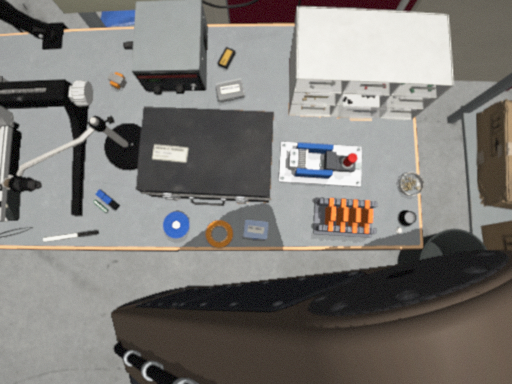

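View pics/scene0.png

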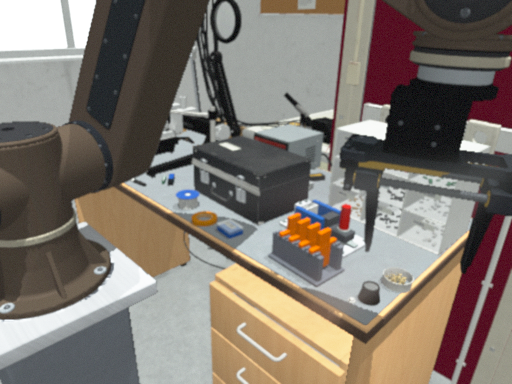

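The top view shows the rack with four orange plates at about (345,215). The jig is at about (320,163), with the red knob at (351,159) and the heat sink on the left at about (297,158), so jig x runs to the left in the picture (world +y). The reel, tape and box lie at (176,224), (219,234) and (256,230).

Run:
```python
from h import *
f=np.load("top0.npz");p,d,K,D,M=[f[k] for k in"p d K D M".split()]
hsv=cv2.cvtColor(p,cv2.COLOR_RGB2HSV)
uv,P=cloud(d,K,D,M);H=hsv[uv[:,1],uv[:,0]].astype(int)
desk=(uv[:,0]>270)&(uv[:,0]<400)&(uv[:,1]>135)&(uv[:,1]<245)
print("desk z",np.percentile(P[(H[:,1]<60)&(uv[:,1]>200)&(uv[:,1]<240)&(uv[:,0]>380)&(uv[:,0]<400)][:,2],[10,50,90]))
def m(lo,hi,s=120,v=60): return desk&(H[:,0]>=lo)&(H[:,0]<=hi)&(H[:,1]>s)&(H[:,2]>v)
def rect(n,Q):
    c,wh,a=cv2.minAreaRect(Q[:,:2].astype(np.float32));print(n,len(Q),np.round(c,1),np.round(wh,1),round(a,1),"z",np.round(np.percentile(Q[:,2],[5,50,95]),1))
red=m(172,180)|m(0,4); rect("knob top",P[red&(P[:,2]>85)])
org=m(5,20)
t=org&(P[:,2]>80); rect("tabs",P[t])
im=np.zeros((384,512),np.uint8);im[uv[t][:,1],uv[t][:,0]]=255
n,L,S,C=cv2.connectedComponentsWithStats(im)
lab=L[uv[:,1],uv[:,0]]
for i in range(1,n):
    if S[i,4]>15: rect("tab%d"%i,P[(lab==i)&t])
blue=m(100,125,120,50)
for nm,c in(("blue",blue&(P[:,2]>50)&(P[:,2]<70)),):
    rect(nm,P[c]);im[:]=0;im[uv[c][:,1],uv[c][:,0]]=255
    n,L,S,C=cv2.connectedComponentsWithStats(im);lab=L[uv[:,1],uv[:,0]]
    for i in range(1,n):
        if S[i,4]>15: rect("b%d"%i,P[(lab==i)&c])
ea=org&(P[:,2]>50)&(P[:,2]<75);rect("ears",P[ea])
# jig base
b=desk&(P[:,2]>5)&(P[:,2]<15)&(H[:,1]<40)&(H[:,2]>200)&(uv[:,1]<190);rect("base",P[b])
c=p[130:245,270:390];cv2.imwrite("pics/topc.png",cv2.resize(c,None,fx=6,fy=5,interpolation=cv2.INTER_CUBIC)[:,:,::-1])
```

```text
desk z [0.53068624 2.64860591 4.96808387]
knob top 67 [ 517.3 -318.9] [16.4 16.4] 44.2 z [88.4 96.  98.3]
tabs 375 [ 448.8 -316.9] [ 87.1 133.1] 85.7 z [82.9 95.5 98.2]
tab2 88 [ 400.1 -274.4] [ 9.4 29.4] 87.7 z [86.  96.1 98.6]
tab3 98 [ 398.1 -301.1] [10.4 29.5] 87.3 z [82.7 95.3 98. ]
tab4 90 [ 396.1 -326.8] [ 9.4 29.4] 85.6 z [84.2 95.3 97.8]
tab5 98 [ 394.  -351.5] [10.1 28.8] 86.7 z [82.  95.3 97.7]
blue 370 [ 521.9 -244.7] [78.7 68.7] 85.1 z [52.8 59.9 62.8]
b1 179 [ 551.5 -245.8] [75.8 10.2] 86.0 z [52.9 59.8 63. ]
b2 191 [ 493.8 -242.3] [78.8 11.6] 86.1 z [52.7 60.  62.2]
ears 540 [ 397.3 -314.3] [90.3 71.8] 86.1 z [52.5 67.6 71.2]
base 1402 [ 522.2 -265.2] [190.9  94.9] 86.4 z [ 7.6 10.4 13.2]
```

View pics/topc.png

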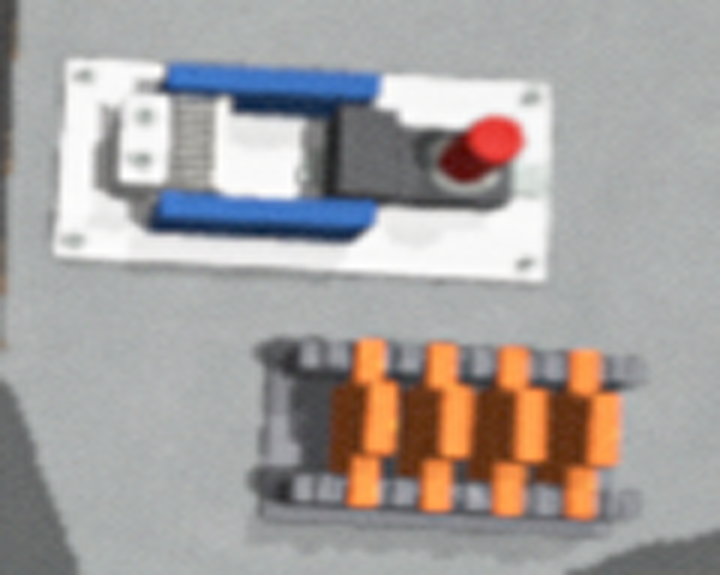

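The crop confirms the layout: jaw face near crop (335,150), heat-sink face edge near (216,140), knob top at (497,140), and the four plates in the rack. I'll move above them for a closer look with the wrist camera.

arm_command --rows '[[[1.0,-0.6,-0.1,0,0,-0.177,1],[1.0,-0.6,-0.1,0,0,-0.177,1],[1.0,-0.6,-0.1,0,0,-0.177,1],[1.0,-0.6,-0.1,0,0,-0.177,1],[1.0,-0.6,-0.1,0,0,-0.177,1],[1.0,-0.6,-0.1,0,0,-0.177,1],[1.0,-0.6,-0.1,0,0,-0.177,1],[1.0,-0.6,-0.1,0,0,-0.177,1],[1.0,-0.6,-0.1,0,0,-0.177,1],[1.0,-0.6,-0.1,0,0,-0.177,1]]]'

```text
t: 0.93
eef_pos: [341.7, -438.1, 419.5]
tcp_rot: [-3.141, -0.0, 1.506]
ft_force: [-0.0, 0.8, 0.5]
opening: 0.998
grip_force: 0.0
```

```bash
cat >> h.py <<'E'
def plan(x,y,z,yaw):
    s=state();Rc=R.from_euler('xyz',s["tcp_rot"]);Rt=R.from_euler('xyz',[np.pi,0,np.radians(yaw)])
    v=Rc.inv().apply(np.array([x,y,z])-s["eef_pos"])/150;w=(Rc.inv()*Rt).as_rotvec()/(2*np.pi)
    print("at",np.round(s["eef_pos"],1),np.round(s["tcp_rot"],4),"t",round(s["t"],2),"shift",np.round(v,4),"turn",np.round(w,4))
E
python3 -c "
from h import *
print(get_calibration('wrist'))
plan(440,-300,420,86)"
```

```text
{'camera_matrix': array([[326.02174416,   0.        , 253.55963777],
       [  0.        , 326.02174416, 191.06860106],
       [  0.        ,   0.        ,   1.        ]]), 'D': array([-0.01962899,  0.        ,  0.        ,  0.        ,  0.        ]), 'hand_eye': array([[ 1.56543313e-03,  9.63196200e-01,  2.68794774e-01,
         7.56366704e+01],
       [ 9.99998755e-01, -1.45462961e-03, -6.11386404e-04,
        -5.44527107e-01],
       [-1.97888223e-04,  2.68795397e-01, -9.63197278e-01,
         1.91593319e+01],
       [ 0.00000000e+00,  0.00000000e+00,  0.00000000e+00,
         1.00000000e+00]])}
at [ 341.7 -438.1  419.5] [-3.1413e+00 -3.0000e-04  1.5062e+00] t 0.93 shift [ 0.9611  0.5947 -0.0029] turn [-0.     -0.      0.0008]
```

arm_command --rows '[[[1.0,0.69,0,0,0,0,1],[1.0,0.69,0,0,0,0,1],[1.0,0.69,0,0,0,0,1],[1.0,0.69,0,0,0,0,1],[1.0,0.69,0,0,0,0,1],[1.0,0.69,0,0,0,0,1],[1.0,0.69,0,0,0,0,1],[1.0,0.69,0,0,0,0,1]]]'

```text
t: 1.6
eef_pos: [455.0, -296.3, 419.6]
tcp_rot: [-3.141, 0.0, 1.499]
ft_force: [0.2, -0.2, 0.3]
opening: 1.003
grip_force: 0.0
```

Run:
```python
from h import *
p,d,K,D,M=cam("wrist");np.savez("w1.npz",p=p,d=d,K=K,D=D,M=M)
hsv=cv2.cvtColor(p,cv2.COLOR_RGB2HSV).astype(int)
uv,P=cloud(d,K,D,M);H=hsv[uv[:,1],uv[:,0]]
near=(P[:,0]>330)&(P[:,0]<600)&(P[:,1]>-400)&(P[:,1]<-140)
def m(lo,hi,s=120,v=50): return near&(H[:,0]>=lo)&(H[:,0]<=hi)&(H[:,1]>s)&(H[:,2]>v)
def comps(nm,c,mn=60):
    im=np.zeros((384,512),np.uint8);im[uv[c][:,1],uv[c][:,0]]=255
    n,L,S,C=cv2.connectedComponentsWithStats(im);lab=L[uv[:,1],uv[:,0]]
    for i in range(1,n):
        if S[i,4]>mn:
            Q=P[(lab==i)&c];k,wh,a=cv2.minAreaRect(Q[:,:2].astype(np.float32));print(nm,len(Q),np.round(k,1),np.round(wh,1),round(a,1),"z",np.round(np.median(Q[:,2]),1))
comps("knob",(m(172,180)|m(0,4))&(P[:,2]>92))
comps("tab",m(5,20)&(P[:,2]>92))
comps("ear",m(5,20)&(P[:,2]>63)&(P[:,2]<73))
comps("rail",m(100,125)&(P[:,2]>56)&(P[:,2]<64))
comps("base",near&(P[:,2]>6)&(P[:,2]<14)&(H[:,1]<40)&(H[:,2]>180)&(P[:,0]>450))
# profile along jig x between rails
o=np.array([521.8,-254.0]);a=np.radians(86.3);e=np.array([np.cos(a),np.sin(a)]);nn=np.array([-e[1],e[0]])
q=np.c_[(P[:,:2]-o)@e,(P[:,:2]-o)@nn]
c=near&(abs(q[:,1])<16)
for b in range(-50,50):
    k=c&(q[:,0]>=b)&(q[:,0]<b+1)
    if k.any(): print(b,k.sum(),np.round(np.percentile(P[k][:,2],[5,50,95])).astype(int),end=" | ")
cv2.imwrite("pics/w1.png",p[:,:,::-1])
```

```text
knob 354 [ 516.7 -320.5] [20.2 19.9] 64.6 z 96.6
tab 343 [ 398.7 -276.2] [10.2 30.1] 88.5 z 96.7
tab 337 [ 397.3 -302.8] [10.8 29.9] 86.3 z 96.8
tab 326 [ 395.8 -328.5] [10.4 29.4] 85.7 z 96.7
tab 290 [ 393.9 -353.9] [ 9.4 30.1] 85.2 z 96.6
tab 857 [ 408.1 -266.7] [15.2  3.2] 88.4 z 325.9
tab 851 [ 504.8 -273.6] [15.9  2.8] 88.2 z 325.8
tab 1559 [ 485.7 -278.7] [36.1 65.2] 56.2 z 334.3
ear 403 [ 398.9 -276.5] [ 9.8 71.5] 86.4 z 68.7
ear 423 [ 397.3 -302.5] [10.  71.8] 86.0 z 68.7
ear 451 [ 395.4 -328. ] [ 9.7 71.6] 85.7 z 68.6
ear 440 [ 393.7 -354.3] [10.4 72. ] 86.7 z 68.7
rail 924 [ 492.9 -243.9] [78.4 12. ] 86.1 z 60.8
rail 928 [ 550.7 -247.4] [77.4 11.9] 85.9 z 60.8
base 336 [ 491.3 -181.7] [40.5 19.2] 31.8 z 10.7
base 1369 [ 489.7 -319.5] [78.2 38. ] 86.6 z 10.9
base 785 [ 552.  -329.1] [68.3 23.6] 87.0 z 10.9
-50 64 [ 38 294 304] | -49 83 [ 38 295 306] | -48 88 [ 37 297 306] | -47 79 [ 37 296 308] | -46 81 [ 37 298 309] | -45 92 [ 37 300 310] | -44 64 [297 304 312] | -43 64 [300 307 314] | -42 67 [300 307 315] | -41 62 [302 309 315] | -40 80 [ 58 311 317] | -39 97 [ 58 308 318]
[... 1061 characters left out ...]
1 7 [ 9 11 12] | 12 26 [10 11 12] | 13 28 [10 11 12] | 14 28 [10 11 12] | 15 28 [10 11 12] | 16 28 [10 11 12] | 17 27 [10 11 12] | 18 27 [10 11 12] | 19 12 [ 9 10 12] | 20 15 [10 11 12] | 21 28 [18 19 20] | 22 29 [18 19 20] | 24 30 [58 59 60] | 25 37 [58 59 60] | 26 38 [58 59 60] | 27 45 [46 58 60] | 28 30 [47 56 60] | 29 33 [40 54 59] | 30 35 [43 54 59] | 31 34 [43 54 60] | 32 31 [46 55 60] | 33 34 [45 54 59] | 34 33 [45 53 60] | 35 31 [46 55 59] | 36 31 [44 56 59] | 37 32 [45 54 59] | 38 32 [44 54 59] | 39 31 [44 55 59] | 40 34 [43 53 59] | 41 32 [44 55 60] | 42 32 [43 54 59] | 43 29 [43 55 59] | 45 74 [20 45 58] | 46 32 [58 59 60] | 47 32 [58 59 60] | 48 32 [58 59 60] | 49 37 [58 59 63] |
```

View pics/w1.png

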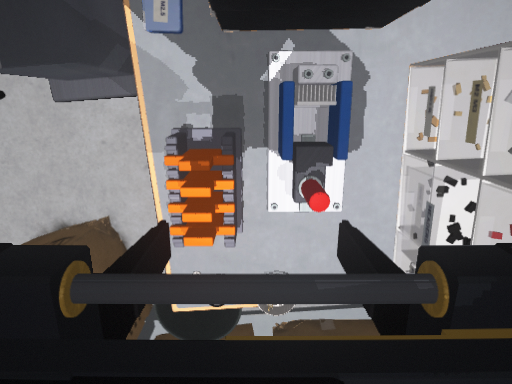

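The wrist view shows the rack plates (rows 160–242, column about 200), the jig rails (columns 287 and 343), the sink (row 95) and the knob (318,200). The gap measures about 40 mm, so it takes three plates and leaves about 10 mm. Next I'll check cabinet clearance and plan the first pick.

Run:
```python
from h import *
f=np.load("top0.npz");uv,P=cloud(f["d"],f["K"],f["D"],f["M"])
k=(P[:,0]>560)&(P[:,2]>70)&(P[:,1]>-420)&(P[:,1]<-120);print(np.percentile(P[k][:,0],[0.5,5,50]),np.percentile(P[k][:,2],[5,50,99.5]))
k&=P[:,2]>130;print(np.percentile(P[k][:,0],[0.5,5,50]))
plan(398.6,-280.4,320,86.1);plan(398.6,-280.4,261,86.1)
```

```text
[569.10490218 609.0831494  676.78890137] [ 91.28073025 216.61610388 220.27272708]
[567.59167775 631.15810641 689.51709036]
at [ 454.8 -296.6  419.6] [-3.1414e+00  1.0000e-04  1.4985e+00] t 1.65 shift [ 0.0809 -0.3815  0.6643] turn [-0.      0.     -0.0007]
at [ 454.8 -296.6  419.6] [-3.1414e+00  1.0000e-04  1.4985e+00] t 1.65 shift [ 0.081  -0.3814  1.0576] turn [-0.      0.     -0.0007]
```

arm_command --rows '[[[0.081,-0.381,0.664,0,0,-0.0007,0.6],[0.081,-0.381,0.664,0,0,-0.0007,0.6],[0.081,-0.381,0.664,0,0,-0.0007,0.6],[0.081,-0.381,0.664,0,0,-0.0007,0.6],[0.081,-0.381,0.664,0,0,-0.0007,0.6],[0.081,-0.381,0.664,0,0,-0.0007,0.6]]]'

```text
t: 2.15
eef_pos: [399.6, -280.9, 321.2]
tcp_rot: [3.14, 0.001, 1.504]
ft_force: [0.7, -0.5, 0.7]
opening: 0.804
grip_force: 0.0
```

Run:
```python
from h import *
plan(398.6,-280.4,261,86.1)
f=np.load("w1.npz");uv,P=cloud(f["d"],f["K"],f["D"],f["M"])
k=(P[:,0]>575)&(P[:,2]>70)&(P[:,2]<260)&(P[:,1]>-340)&(P[:,1]<-160)
for y in range(-340,-160,20):
    q=k&(P[:,1]>=y)&(P[:,1]<y+20)
    if q.sum()>5: print(y,q.sum(),np.percentile(P[q][:,0],[1,10,50]).round(),np.percentile(P[q][:,2],[5,50,95]).round())
```

```text
at [ 399.6 -280.9  321.2] [3.1400e+00 1.4000e-03 1.5035e+00] t 2.15 shift [ 0.0037 -0.0078  0.4015] turn [0.0003 0.0002 0.0001]
-340 2370 [599. 607. 635.] [ 78. 126. 182.]
-320 2091 [603. 608. 636.] [ 79. 139. 181.]
-300 2446 [609. 612. 638.] [ 79. 129. 174.]
-280 1805 [629. 635. 639.] [ 79. 135. 171.]
-260 1875 [629. 631. 638.] [ 93. 133. 170.]
-240 1855 [630. 632. 639.] [ 96. 132. 169.]
-220 1814 [633. 639. 641.] [ 79. 126. 161.]
-200 675 [639. 640. 641.] [ 80. 123. 156.]
```

arm_command --rows '[[[0,0,0.2,0,0,0,0.2],[0,0,0.4,0,0,0,0.2],[0,0,0.4,0,0,0,0.2],[0,0,0.4,0,0,0,0.2],[0,0,0.4,0,0,0,-1],[0,0,0.4,0,0,0,-1],[0,0,0.4,0,0,0,-1],[0,0,0.4,0,0,0,-1],[0,0,0.4,0,0,0,-1],[0,0,0.4,0,0,0,-1]]]'

```text
t: 2.98
eef_pos: [399.3, -279.8, 260.5]
tcp_rot: [3.141, 0.001, 1.505]
ft_force: [0.3, -0.5, 4.9]
opening: 0.315
grip_force: 30.0
```

arm_command --rows '[[[0,0,0,0,0,0,-1],[0,0,0,0,0,0,-1],[0,0,0,0,0,0,-1]]]'

```text
t: 3.23
eef_pos: [399.3, -279.7, 260.5]
tcp_rot: [3.141, 0.001, 1.505]
ft_force: [-0.6, -0.0, 6.3]
opening: 0.313
grip_force: 30.0
```

arm_command --rows '[[[0,0,-0.1,0,0,0,-1],[0,0,-0.3,0,0,0,-1],[0,0,-0.43,0,0,0,-1],[0,0,-0.43,0,0,0,-1],[0.07,0.2,-0.43,0,0,0,-1],[0.14,0.4,-0.43,0,0,0,-1],[0.21,0.6,-0.43,0,0,0,-1],[0.285,0.8,-0.43,0,0,0,-1],[0.285,0.8,-0.43,0,0,0,-1],[0.285,0.8,-0.43,0,0,0,-1]]]'

```text
t: 4.07
eef_pos: [522.5, -244.1, 323.2]
tcp_rot: [-3.14, -0.001, 1.507]
ft_force: [-0.2, 0.2, -0.6]
opening: 0.312
grip_force: 30.0
```

```bash
cat > chk.py <<'E'
from h import *
import sys
# jig-frame view of held/placed plates and rails from wrist
def look(name="wrist",out=None):
    p,d,K,D,M=cam(name);hsv=cv2.cvtColor(p,cv2.COLOR_RGB2HSV).astype(int)
    uv,P=cloud(d,K,D,M);H=hsv[uv[:,1],uv[:,0]]
    near=(P[:,0]>340)&(P[:,0]<600)&(P[:,1]>-400)&(P[:,1]<-140)&(P[:,2]<180)
    o=np.array([521.1,-255.6]);a=np.radians(86.1);e=np.array([np.cos(a),np.sin(a)]);n=np.array([-e[1],e[0]])
    def comps(nm,c,mn=40):
        im=np.zeros((384,512),np.uint8);im[uv[c][:,1],uv[c][:,0]]=255
        k,L,S,C=cv2.connectedComponentsWithStats(im);lab=L[uv[:,1],uv[:,0]]
        for i in range(1,k):
            if S[i,4]>mn:
                Q=P[(lab==i)&c];q=np.c_[(Q[:,:2]-o)@e,(Q[:,:2]-o)@n];l,h=np.percentile(q,[1,99],axis=0)
                print(nm,len(Q),"jig x %.1f..%.1f y %.1f..%.1f z %.1f mid %.1f %.1f"%(l[0],h[0],l[1],h[1],np.median(Q[:,2]),*(l+h)/2))
    org=near&(H[:,0]>=5)&(H[:,0]<=20)&(H[:,1]>120)&(H[:,2]>60)&(P[:,0]>450)
    zt=P[org][:,2].max() if org.any() else 0
    comps("tabtop",org&(P[:,2]>90)&(P[:,2]<100));comps("ear",org&(P[:,2]>64)&(P[:,2]<72))
    comps("held",org&(P[:,2]>110))
    comps("rail",near&(H[:,0]>=100)&(H[:,0]<=125)&(H[:,1]>120)&(P[:,2]>56)&(P[:,2]<64))
    red=near&((H[:,0]>=172)|(H[:,0]<=4))&(H[:,1]>120)&(H[:,2]>50)&(P[:,2]>92);comps("knob",red)
    if out: cv2.imwrite(out,p[:,:,::-1])
if __name__=="__main__":
    look(*sys.argv[1:])
E
python3 -c "
from h import *
plan(522.1,-245,325,86.1)"; python3 chk.py wrist pics/w2.png; python3 chk.py top
```

```text
at [ 522.5 -244.1  323.2] [-3.1402e+00 -6.0000e-04  1.5073e+00] t 4.07 shift [-0.0061 -0.0025 -0.0119] turn [-0.0002 -0.0001  0.0007]
tabtop 255 jig x 19.2..20.2 y -18.8..19.0 z 95.1 mid 19.7 0.1
held 3002 jig x 10.6..20.2 y -16.9..16.9 z 149.9 mid 15.4 -0.0
held 386 jig x 10.9..19.9 y 20.9..35.5 z 131.3 mid 15.4 28.2
held 391 jig x 11.4..22.3 y -35.5..-20.7 z 131.2 mid 16.8 -28.1
rail 959 jig x -3.5..48.6 y 22.8..34.0 z 60.8 mid 22.6 28.4
rail 995 jig x -3.1..49.1 y -34.7..-23.2 z 60.8 mid 23.0 -28.9
knob 532 jig x -74.9..-56.7 y -10.5..9.6 z 96.5 mid -65.8 -0.4
```

View pics/w2.png

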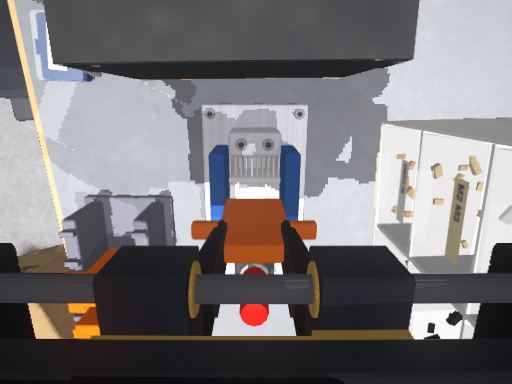

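The plate is held squarely over the gap, with its blade and ears centred between the blue rails (columns 220–290). Lowering it now.

arm_command --rows '[[[-0.006,-0.001,0,0,0,0.0005,-1],[-0.006,-0.001,0.1,0,0,0.0005,-1],[-0.006,-0.001,0.2,0,0,0.0005,-1],[-0.006,-0.001,0.3,0,0,0.0005,-1],[-0.006,-0.001,0.36,0,0,0.0005,-1],[-0.006,-0.001,0.4,0,0,0.0005,-1],[-0.006,-0.001,0.412,0,0,0.0005,-1],[-0.006,-0.001,0.412,0,0,0.0005,-1],[-0.006,-0.001,0.412,0,0,0.0005,-1]]]'

```text
t: 4.92
eef_pos: [521.6, -245.9, 263.4]
tcp_rot: [3.141, 0.0, 1.502]
ft_force: [-0.2, -0.2, -1.0]
opening: 0.312
grip_force: 30.0
```

arm_command --rows '[[[0.01,0,0,0,0,0,-1],[0.015,0,0,0,0,0,-1],[0.015,0,0,0,0,0,-1],[0.015,0,0,0,0,0,-1]]]'

```text
t: 5.25
eef_pos: [521.7, -243.4, 263.1]
tcp_rot: [3.141, 0.0, 1.502]
ft_force: [-0.2, 0.3, -2.1]
opening: 0.314
grip_force: 30.0
```

arm_command --rows '[[[0.006,0,0.008,0,0,0,-1],[0.012,0,0.012,0,0,0,-1],[0.012,0,0.012,0,0,0,-1],[0.012,0,0.012,0,0,0,-1]]]'

```text
t: 5.58
eef_pos: [521.8, -241.7, 261.0]
tcp_rot: [-3.141, -0.0, 1.502]
ft_force: [0.3, -0.7, -1.0]
opening: 0.31
grip_force: 30.0
```

arm_command --rows '[[[0.007,0,0,0,0,0,-1],[0.007,0,0,0,0,0,-1],[0.007,0,0,0,0,0,-1]]]'

```text
t: 5.83
eef_pos: [521.9, -240.7, 261.0]
tcp_rot: [3.142, 0.0, 1.502]
ft_force: [-0.1, 0.3, 0.2]
opening: 0.31
grip_force: 30.0
```

arm_command --rows '[[[0.007,0,0,0,0,0,-1],[0.007,0,0,0,0,0,-1],[0.007,0,0,0,0,0,-1]]]'

```text
t: 6.08
eef_pos: [521.9, -239.6, 261.1]
tcp_rot: [3.142, 0.0, 1.502]
ft_force: [0.2, 0.5, -0.4]
opening: 0.307
grip_force: 30.0
```

arm_command --rows '[[[0.006,0,0,0,0,0,-1],[0.006,0,0,0,0,0,-1],[0.006,0,0,0,0,0,-1]]]'

```text
t: 6.33
eef_pos: [522.0, -238.7, 261.0]
tcp_rot: [3.142, 0.0, 1.502]
ft_force: [-0.4, 0.0, -0.4]
opening: 0.311
grip_force: 30.0
```

arm_command --rows '[[[0,0,0,0,0,0,0],[0,0,0,0,0,0,0],[0,0,0,0,0,0,0],[0,0,0,0,0,0,0],[0,0,-0.1,0,0,0,0],[0,0,-0.3,0,0,0,0],[0,0,-0.43,0,0,0,0],[0,0,-0.43,0,0,0,0]]]'

```text
t: 7.0
eef_pos: [522.5, -238.9, 329.2]
tcp_rot: [3.137, 0.003, 1.502]
ft_force: [0.6, 1.0, 0.5]
opening: 0.499
grip_force: 0.0
```

```bash
python3 chk.py wrist; python3 -c "
from h import *
plan(396.5,-306.0,325,86.1)"
```

```text
tabtop 638 jig x 16.3..25.2 y -13.8..15.2 z 96.7 mid 20.7 0.7
ear 772 jig x 16.2..25.2 y -34.6..35.5 z 68.7 mid 20.7 0.4
rail 461 jig x 25.5..48.9 y 22.7..34.2 z 60.8 mid 37.2 28.5
rail 465 jig x 25.4..49.1 y -34.9..-23.3 z 60.7 mid 37.2 -29.1
rail 678 jig x -29.0..12.1 y 22.6..34.0 z 60.8 mid -8.5 28.3
rail 674 jig x -28.2..12.0 y -34.8..-23.4 z 60.8 mid -8.1 -29.1
knob 500 jig x -74.5..-56.6 y -10.7..9.2 z 96.5 mid -65.5 -0.7
at [ 522.1 -238.8  327.4] [3.1383e+00 1.8000e-03 1.5022e+00] t 7.05 shift [-0.5045 -0.8049  0.0139] turn [ 0.0005  0.0003 -0.0001]
```

arm_command --rows '[[[-0.14,-0.22,0.01,0.0005,0.0003,0,0],[-0.28,-0.44,0.01,0.0005,0.0003,0,0],[-0.42,-0.66,0.01,0.0005,0.0003,0,0],[-0.509,-0.8,0.01,0.0005,0.0003,0,0],[-0.509,-0.8,0.01,0.0005,0.0003,0,0],[-0.509,-0.8,0.01,0.0005,0.0003,0,0],[-0.509,-0.8,0.01,0.0005,0.0003,0,0]]]'

```text
t: 7.63
eef_pos: [397.3, -306.6, 323.6]
tcp_rot: [-3.138, -0.002, 1.502]
ft_force: [0.1, -0.4, 0.3]
opening: 0.501
grip_force: 0.0
```

```bash
python3 -c "
from h import *
plan(397.3,-306.7,261.5,86.1)"
```

```text
at [ 397.3 -306.6  323.6] [-3.1382e+00 -2.2000e-03  1.5017e+00] t 7.63 shift [-0.0013  0.0011  0.414 ] turn [-0.0005 -0.0004 -0.0002]
```

arm_command --rows '[[[0,0,0.2,0,0,0,0],[0,0,0.38,0,0,0,0],[0,0,0.415,0,0,0,0],[0,0,0.415,0,0,0,0],[0,0,0.415,0,0,0,-1],[0,0,0.415,0,0,0,-1],[0,0,0.415,0,0,0,-1],[0,0,0.415,0,0,0,-1],[0,0,0.415,0,0,0,-1]]]'

```text
t: 8.38
eef_pos: [397.1, -306.6, 262.8]
tcp_rot: [-3.14, -0.001, 1.502]
ft_force: [0.8, 2.2, 7.6]
opening: 0.316
grip_force: 30.0
```

arm_command --rows '[[[0,0,-0.1,0,0,0,-1],[0,0,-0.3,0,0,0,-1],[0,0,-0.43,0,0,0,-1],[0,0,-0.43,0,0,0,-1],[0.1,0.2,-0.43,0,0,0,-1],[0.2,0.4,-0.43,0,0,0,-1],[0.3,0.6,-0.43,0,0,0,-1],[0.4,0.8,-0.43,0,0,0,-1],[0.4,0.8,-0.43,0,0,0,-1],[0.4,0.8,-0.43,0,0,0,-1]]]'

```text
t: 9.22
eef_pos: [521.7, -254.1, 325.0]
tcp_rot: [-3.138, -0.002, 1.504]
ft_force: [-0.4, 0.1, -1.0]
opening: 0.316
grip_force: 30.0
```

```bash
python3 chk.py wrist; python3 -c "
from h import *
plan(521.5,-252,325,86.1)"
```

```text
tabtop 705 jig x 15.6..25.1 y -14.0..15.2 z 96.7 mid 20.3 0.6
tabtop 251 jig x 10.1..11.2 y -18.2..19.9 z 95.3 mid 10.7 0.8
ear 777 jig x 16.1..25.0 y -34.4..35.8 z 68.7 mid 20.6 0.7
held 3734 jig x 1.8..11.2 y -33.5..34.9 z 139.4 mid 6.5 0.7
rail 483 jig x 25.9..48.7 y 22.8..34.2 z 60.7 mid 37.3 28.5
rail 501 jig x 25.4..49.0 y -34.6..-23.2 z 60.7 mid 37.2 -28.9
rail 379 jig x -11.5..12.6 y 22.7..33.9 z 60.7 mid 0.5 28.3
rail 433 jig x -11.2..12.8 y -34.6..-23.3 z 60.8 mid 0.8 -29.0
knob 189 jig x -75.3..-66.6 y -9.5..8.4 z 96.7 mid -70.9 -0.6
at [ 520.8 -254.6  325.1] [-3.1372e+00 -2.3000e-03  1.5033e+00] t 9.27 shift [0.0178 0.0033 0.0009] turn [-0.0007 -0.0004  0.0001]
```

arm_command --rows '[[[0,0.006,0,-0.0007,0,0,-1],[0,0.006,0.1,-0.0007,0,0,-1],[0,0.006,0.2,-0.0007,0,0,-1],[0,0.006,0.3,-0.0007,0,0,-1],[0,0.006,0.36,-0.0007,0,0,-1],[0,0.006,0.4,-0.0007,0,0,-1],[0,0.006,0.415,-0.0007,0,0,-1],[0,0.006,0.415,-0.0007,0,0,-1],[0,0.006,0.415,-0.0007,0,0,-1]]]'

```text
t: 10.02
eef_pos: [521.6, -255.2, 264.3]
tcp_rot: [3.14, -0.001, 1.502]
ft_force: [0.5, -1.1, -0.3]
opening: 0.313
grip_force: 30.0
```

arm_command --rows '[[[0.006,0,0,0,0,0,-1],[0.012,0,0,0,0,0,-1],[0.018,0,0,0,0,0,-1],[0.018,0,0,0,0,0,-1]]]'

```text
t: 10.35
eef_pos: [521.8, -252.1, 264.1]
tcp_rot: [3.14, -0.002, 1.502]
ft_force: [-0.3, 0.5, -1.6]
opening: 0.311
grip_force: 30.0
```

arm_command --rows '[[[0.006,0,0,0,0,0,-1],[0.006,0,0,0,0,0,-1],[0.006,0,0,0,0,0,-1]]]'

```text
t: 10.6
eef_pos: [521.9, -251.3, 263.8]
tcp_rot: [3.14, -0.002, 1.502]
ft_force: [-0.2, 0.1, -0.1]
opening: 0.308
grip_force: 30.0
```

arm_command --rows '[[[0.006,0,0.006,0,0,0,-1],[0.006,0,0.006,0,0,0,-1],[0.006,0,0.006,0,0,0,-1]]]'

```text
t: 10.85
eef_pos: [521.9, -250.5, 262.9]
tcp_rot: [3.14, -0.002, 1.502]
ft_force: [0.3, -0.3, 1.0]
opening: 0.315
grip_force: 30.1
```

arm_command --rows '[[[0,0,0,0,0,0,0],[0,0,0,0,0,0,0],[0,0,0,0,0,0,0],[0,0,0,0,0,0,0],[0,0,-0.1,0,0,0,0],[0,0,-0.3,0,0,0,0],[0,0,-0.43,0,0,0,0],[0,0,-0.43,0,0,0,0]]]'

```text
t: 11.52
eef_pos: [522.2, -250.8, 331.1]
tcp_rot: [3.135, 0.001, 1.502]
ft_force: [1.2, -0.0, 2.0]
opening: 0.497
grip_force: 0.0
```

```bash
python3 chk.py wrist; python3 -c "
from h import *
plan(395.7,-332.3,325,86.1)"
```

```text
tabtop 1286 jig x 5.0..25.2 y -14.6..14.9 z 96.7 mid 15.1 0.2
ear 1399 jig x 5.2..25.2 y -35.1..35.3 z 68.7 mid 15.2 0.1
rail 463 jig x 25.7..48.9 y 22.8..34.1 z 60.8 mid 37.3 28.5
rail 468 jig x 25.7..49.1 y -34.8..-23.3 z 60.7 mid 37.4 -29.0
rail 487 jig x -28.5..1.9 y 22.6..33.9 z 60.8 mid -13.3 28.3
rail 497 jig x -28.6..1.1 y -34.8..-23.3 z 60.8 mid -13.8 -29.1
knob 133 jig x -75.0..-68.3 y -8.9..8.1 z 96.4 mid -71.7 -0.4
at [ 521.9 -250.6  329.2] [ 3.1372e+00 -1.0000e-04  1.5022e+00] t 11.57 shift [-0.6007 -0.8024  0.0241] turn [ 0.0007 -0.     -0.0001]
```

arm_command --rows '[[[-0.16,-0.22,0.024,0.0007,0,0,0],[-0.32,-0.44,0.024,0.0007,0,0,0],[-0.48,-0.66,0.024,0.0007,0,0,0],[-0.6,-0.803,0.024,0.0007,0,0,0],[-0.6,-0.803,0.024,0.0007,0,0,0],[-0.6,-0.803,0.024,0.0007,0,0,0],[-0.6,-0.803,0.024,0.0007,0,0,0]]]'

```text
t: 12.15
eef_pos: [395.7, -332.0, 323.0]
tcp_rot: [-3.138, -0.002, 1.502]
ft_force: [-0.4, -0.3, -0.2]
opening: 0.499
grip_force: 0.0
```

```bash
python3 -c "
from h import *
plan(395.7,-332.3,262,86.1)"
```

```text
at [ 395.7 -332.   323. ] [-3.1380e+00 -2.4000e-03  1.5017e+00] t 12.15 shift [-0.003   0.0014  0.4063] turn [-0.0006 -0.0004 -0.0002]
```

arm_command --rows '[[[0,0,0.2,0,0,0,0],[0,0,0.38,0,0,0,0],[0,0,0.408,0,0,0,0],[0,0,0.408,0,0,0,0],[0,0,0.408,0,0,0,-1],[0,0,0.408,0,0,0,-1],[0,0,0.408,0,0,0,-1],[0,0,0.408,0,0,0,-1],[0,0,0.408,0,0,0,-1]]]'

```text
t: 12.9
eef_pos: [395.5, -332.1, 263.3]
tcp_rot: [-3.14, -0.001, 1.502]
ft_force: [0.9, 1.6, 8.3]
opening: 0.311
grip_force: 30.0
```

arm_command --rows '[[[0,0,-0.1,0,0,0,-1],[0,0,-0.3,0,0,0,-1],[0,0,-0.43,0,0,0,-1],[0.1,0,-0.43,0,0,0,-1],[0.2,0.2,-0.43,0,0,0,-1],[0.3,0.4,-0.43,0,0,0,-1],[0.4,0.6,-0.43,0,0,0,-1],[0.5,0.8,-0.43,0,0,0,-1],[0.5,0.8,-0.43,0,0,0,-1],[0.5,0.8,-0.43,0,0,0,-1]]]'

```text
t: 13.73
eef_pos: [521.1, -264.1, 325.7]
tcp_rot: [-3.138, -0.002, 1.505]
ft_force: [-0.6, -0.3, -0.6]
opening: 0.312
grip_force: 30.0
```

```bash
python3 chk.py wrist; python3 -c "
from h import *
plan(520.5,-265,325,86.1)"
```

```text
tabtop 1415 jig x 4.9..25.1 y -14.4..15.0 z 96.7 mid 15.0 0.3
tabtop 258 jig x -0.4..0.7 y -18.3..19.6 z 95.4 mid 0.2 0.7
ear 1438 jig x 5.3..25.1 y -34.9..35.5 z 68.8 mid 15.2 0.3
held 3696 jig x -8.7..0.7 y -33.8..34.8 z 140.0 mid -4.0 0.5
rail 487 jig x 25.8..48.9 y 22.8..34.0 z 60.6 mid 37.4 28.4
rail 502 jig x 26.1..49.1 y -34.7..-23.2 z 60.7 mid 37.6 -28.9
rail 377 jig x -22.4..1.6 y 22.7..33.8 z 60.9 mid -10.4 28.2
rail 437 jig x -22.2..2.0 y -34.8..-23.3 z 60.8 mid -10.1 -29.1
at [ 520.3 -264.7  325.9] [-3.1373e+00 -2.3000e-03  1.5035e+00] t 13.78 shift [-0.0019  0.0017  0.0057] turn [-0.0007 -0.0004  0.0001]
```

arm_command --rows '[[[-0.003,0.005,0,-0.0007,0,0,-1],[-0.003,0.005,0.1,-0.0007,0,0,-1],[-0.003,0.005,0.2,-0.0007,0,0,-1],[-0.003,0.005,0.3,-0.0007,0,0,-1],[-0.003,0.005,0.36,-0.0007,0,0,-1],[-0.003,0.005,0.4,-0.0007,0,0,-1],[-0.003,0.005,0.415,-0.0007,0,0,-1],[-0.003,0.005,0.415,-0.0007,0,0,-1],[-0.003,0.005,0.415,-0.0007,0,0,-1]]]'

```text
t: 14.53
eef_pos: [520.9, -266.1, 264.8]
tcp_rot: [3.14, -0.001, 1.502]
ft_force: [-0.1, 0.3, -1.2]
opening: 0.311
grip_force: 30.0
```

arm_command --rows '[[[0.006,0,0.004,0,0,0,-1],[0.012,0,0.008,0,0,0,-1],[0.016,0,0.008,0,0,0,-1],[0.016,0,0.008,0,0,0,-1]]]'

```text
t: 14.87
eef_pos: [521.2, -263.4, 263.4]
tcp_rot: [3.14, -0.001, 1.502]
ft_force: [0.1, 0.2, 2.2]
opening: 0.31
grip_force: 30.0
```

arm_command --rows '[[[0,0,0,0,0,0,0],[0,0,0,0,0,0,0],[0,0,0,0,0,0,0],[0,0,0,0,0,0,0],[0,0,-0.1,0,0,0,0],[0,0,-0.3,0,0,0,0],[0,0,-0.5,0,0,0,0],[0,0,-0.5,0,0,0,0]]]'

```text
t: 15.53
eef_pos: [521.5, -264.0, 343.1]
tcp_rot: [3.134, 0.002, 1.502]
ft_force: [0.4, -0.5, -0.3]
opening: 0.499
grip_force: 0.0
```

```bash
python3 chk.py wrist pics/w3.png;python3 -c "
from h import *
plan(516.7,-320.5,325,-3.9)"
```

```text
tabtop 1221 jig x 5.0..25.1 y -14.4..14.9 z 96.8 mid 15.1 0.3
tabtop 570 jig x -8.1..1.0 y -15.2..14.0 z 96.7 mid -3.5 -0.6
ear 1271 jig x 5.6..25.1 y -35.1..35.4 z 68.8 mid 15.4 0.1
ear 270 jig x -7.9..0.8 y 15.7..34.3 z 68.7 mid -3.5 25.0
ear 283 jig x -8.0..0.9 y -35.7..-16.8 z 68.7 mid -3.5 -26.3
rail 436 jig x 26.1..48.7 y -34.8..-23.2 z 60.8 mid 37.4 -29.0
rail 425 jig x 26.3..48.5 y 22.8..34.1 z 60.8 mid 37.4 28.5
rail 266 jig x -28.9..-11.5 y 22.6..33.5 z 60.8 mid -20.2 28.1
rail 274 jig x -28.8..-11.6 y -34.8..-23.5 z 60.8 mid -20.2 -29.1
knob 236 jig x -63.1..-54.7 y -10.5..8.8 z 96.2 mid -58.9 -0.8
at [ 521.2 -263.7  340.7] [3.1359e+00 7.0000e-04 1.5023e+00] t 15.58 shift [-0.3794 -0.0044  0.105 ] turn [ 0.0008 -0.0006  0.2499]
```

View pics/w3.png

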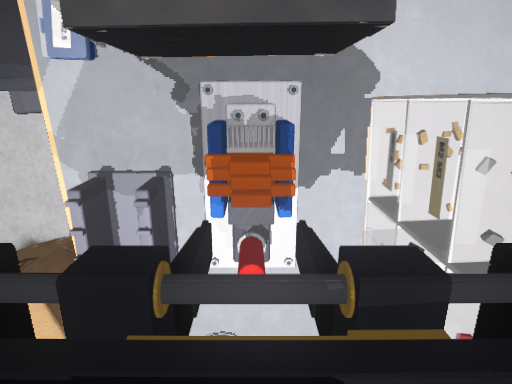

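All three plates hang side by side in the jig (rows 155–205), clear of the jaw. Next I turn the gripper a quarter and take the knob along the push direction.

arm_command --rows '[[[-0.1,0,0,0.0008,-0.0006,0.025,-0.1],[-0.2,0,0,0.0008,-0.0006,0.045,-0.1],[-0.3,0,0,0.0008,-0.0006,0.065,-0.1],[-0.379,-0.004,0,0.0008,-0.0006,0.085,-0.1],[-0.379,-0.004,0,0.0008,-0.0006,0.105,-0.1],[-0.379,-0.004,0,0.0008,-0.0006,0.125,-0.1],[-0.379,-0.004,0,0.0008,-0.0006,0.145,-0.1],[-0.379,-0.004,0,0.0008,-0.0006,0.165,-0.1],[-0.379,-0.004,0,0.0008,-0.0006,0.185,-0.1],[-0.379,-0.004,0,0.0008,-0.0006,0.205,-0.1]]]'

```text
t: 16.42
eef_pos: [516.3, -320.3, 336.7]
tcp_rot: [-3.137, 0.005, 0.246]
ft_force: [-0.0, -0.2, 0.0]
opening: 0.453
grip_force: 0.0
```

```bash
python3 -c "
from h import *
plan(516.7,-320.5,340,-3.9)"
```

```text
at [ 516.3 -320.3  336.7] [-3.1372  0.0049  0.246 ] t 16.42 shift [ 0.002   0.002  -0.0217] turn [-0.0006  0.0009  0.05  ]
```

arm_command --rows '[[[0,0,0,-0.0006,0.0009,0.019,-0.1],[0,0,0,-0.0006,0.0009,0.037,-0.1],[0.002,0.002,0,-0.0006,0.0009,0.05,-0.1],[0.002,0.002,0,-0.0006,0.0009,0.05,-0.1],[0.002,0.002,0,-0.0006,0.0009,0.05,-0.1],[0.002,0.002,0,-0.0006,0.0009,0.05,-0.1]]]'

```text
t: 16.92
eef_pos: [516.8, -320.5, 337.4]
tcp_rot: [3.141, -0.001, -0.059]
ft_force: [0.3, 0.2, 0.0]
opening: 0.452
grip_force: 0.0
```

```bash
python3 chk.py wrist; python3 -c "
from h import *
plan(516.7,-320.5,256,-3.9)"
```

```text
tabtop 1217 jig x 4.3..24.3 y -14.9..14.2 z 96.7 mid 14.3 -0.3
tabtop 637 jig x -9.2..0.6 y -15.2..14.2 z 96.6 mid -4.3 -0.5
ear 774 jig x 4.3..24.1 y -35.8..-13.1 z 68.8 mid 14.2 -24.5
ear 665 jig x -9.3..0.4 y -36.0..34.3 z 68.8 mid -4.4 -0.8
ear 296 jig x 4.3..24.2 y 22.4..35.8 z 68.6 mid 14.2 29.1
rail 356 jig x 27.5..48.0 y -34.8..-24.2 z 60.8 mid 37.7 -29.5
rail 402 jig x -30.6..-9.4 y -35.0..-24.1 z 60.7 mid -20.0 -29.5
rail 185 jig x 28.4..47.8 y 22.4..34.1 z 60.7 mid 38.1 28.2
rail 211 jig x -25.3..-9.2 y 22.9..33.0 z 60.7 mid -17.3 28.0
knob 635 jig x -75.7..-56.3 y -10.6..8.0 z 96.7 mid -66.0 -1.3
at [ 516.8 -320.5  337.6] [ 3.1408e+00 -1.1000e-03 -5.9600e-02] t 16.97 shift [-0.001  -0.0007  0.5437] turn [ 0.0001 -0.0002  0.0013]
```

arm_command --rows '[[[0,0,0.15,0,0,0.0013,-0.1],[0,0,0.3,0,0,0.0013,-0.1],[0,0,0.45,0,0,0.0013,-0.1],[0,0,0.54,0,0,0.0013,-0.1],[0,0,0.54,0,0,0.0013,-0.1],[0,0,0.54,0,0,0.0013,-0.1]]]'

```text
t: 17.47
eef_pos: [517.0, -320.7, 256.7]
tcp_rot: [3.141, -0.001, -0.069]
ft_force: [-0.4, -0.4, 0.0]
opening: 0.451
grip_force: 0.0
```

arm_command --rows '[[[0,0,0,0,0,0,-1],[0,0,0,0,0,0,-1],[0,0,0,0,0,0,-1],[0,0,0,0,0,0,-1],[0,0,0,0,0,0,-1],[0,0,0,0,0,0,-1]]]'

```text
t: 17.97
eef_pos: [517.0, -320.8, 257.8]
tcp_rot: [3.14, -0.003, -0.07]
ft_force: [-0.7, -1.3, 6.2]
opening: 0.229
grip_force: 30.0
```

arm_command --rows '[[[0,-0.013,0,0,0,0,-1],[0,-0.026,0,0,0,0,-1],[0,-0.04,0,0,0,0,-1],[0,-0.053,0,0,0,0,-1],[0,-0.053,0,0,0,0,-1],[0,-0.053,0,0,0,0,-1]]]'

```text
t: 18.47
eef_pos: [517.5, -313.0, 257.8]
tcp_rot: [3.139, -0.003, -0.07]
ft_force: [-1.9, -2.5, 6.7]
opening: 0.225
grip_force: 30.0
```

arm_command --rows '[[[0,-0.007,0,0,0,0,-1],[0,-0.007,0,0,0,0,-1],[0,-0.007,0,0,0,0,-1],[0,-0.007,0,0,0,0,-1]]]'

```text
t: 18.8
eef_pos: [517.6, -312.0, 257.8]
tcp_rot: [3.139, -0.003, -0.07]
ft_force: [-2.2, -1.8, 6.0]
opening: 0.226
grip_force: 30.0
```

arm_command --rows '[[[0,-0.005,0,0,0,0,-1],[0,-0.005,0,0,0,0,-1],[0,-0.005,0,0,0,0,-1],[0,-0.005,0,0,0,0,-1]]]'

```text
t: 19.13
eef_pos: [517.7, -311.3, 257.8]
tcp_rot: [3.139, -0.003, -0.07]
ft_force: [-1.7, -1.8, 6.6]
opening: 0.223
grip_force: 30.0
```

arm_command --rows '[[[0,-0.005,0,0,0,0,-1],[0,-0.005,0,0,0,0,-1],[0,-0.005,0,0,0,0,-1],[0,-0.005,0,0,0,0,-1]]]'

```text
t: 19.47
eef_pos: [517.7, -310.6, 257.8]
tcp_rot: [3.139, -0.003, -0.07]
ft_force: [-1.2, -2.0, 6.7]
opening: 0.225
grip_force: 30.0
```

arm_command --rows '[[[0,-0.004,0,0,0,0,-1],[0,-0.004,0,0,0,0,-1],[0,-0.004,0,0,0,0,-1],[0,-0.004,0,0,0,0,-1]]]'

```text
t: 19.8
eef_pos: [517.7, -310.0, 257.8]
tcp_rot: [3.139, -0.003, -0.07]
ft_force: [-1.2, -3.0, 6.5]
opening: 0.225
grip_force: 30.0
```

arm_command --rows '[[[0,-0.005,0,0,0,0,-1],[0,-0.005,0,0,0,0,-1],[0,-0.005,0,0,0,0,-1],[0,-0.005,0,0,0,0,-1]]]'

```text
t: 20.13
eef_pos: [517.8, -309.3, 257.8]
tcp_rot: [3.139, -0.003, -0.07]
ft_force: [-2.3, -3.5, 5.9]
opening: 0.226
grip_force: 30.0
```

arm_command --rows '[[[0,-0.004,0,0,0,0,-1],[0,-0.004,0,0,0,0,-1],[0,-0.004,0,0,0,0,-1],[0,-0.004,0,0,0,0,-1]]]'

```text
t: 20.47
eef_pos: [517.8, -309.1, 257.8]
tcp_rot: [3.138, -0.003, -0.07]
ft_force: [-2.2, -7.3, 5.5]
opening: 0.226
grip_force: 30.0
```

arm_command --rows '[[[0,-0.004,0,0,0,0,-1],[0,-0.004,0,0,0,0,-1],[0,-0.004,0,0,0,0,-1],[0,-0.004,0,0,0,0,-1],[0,-0.004,0,0,0,0,-1],[0,-0.004,0,0,0,0,-1]]]'

```text
t: 20.97
eef_pos: [517.7, -308.9, 257.8]
tcp_rot: [3.138, -0.003, -0.07]
ft_force: [-4.3, -10.1, 4.8]
opening: 0.226
grip_force: 30.0
```

```bash
python3 chk.py wrist pics/w4.png; python3 chk.py top; python3 -c "
from h import *
s=state();print(s['ft_force'],s['eef_pos'])"
```

```text
tabtop 1953 jig x -4.3..24.8 y -15.8..4.2 z 96.6 mid 10.3 -5.8
ear 2358 jig x -4.5..24.6 y -36.1..-1.0 z 68.8 mid 10.1 -18.5
held 45 jig x -29.7..-19.5 y -35.9..-34.7 z 151.7 mid -24.6 -35.3
held 356 jig x -42.9..-41.7 y -34.2..-19.5 z 165.1 mid -42.3 -26.8
held 345 jig x -66.4..-65.3 y -34.1..-19.9 z 165.2 mid -65.8 -27.0
held 1852 jig x -87.8..-12.0 y -25.5..-19.7 z 172.6 mid -49.9 -22.6
rail 701 jig x 20.2..48.0 y -35.1..-24.2 z 60.8 mid 34.1 -29.6
rail 1008 jig x -30.7..-4.2 y -35.2..-24.0 z 60.7 mid -17.4 -29.6
knob 1256 jig x -64.3..-44.4 y -30.2..4.5 z 96.6 mid -54.3 -12.8
[-3.68343071 -9.87386407  4.12874482] [ 517.72923217 -308.93804188  257.79266457]
```

View pics/w4.png

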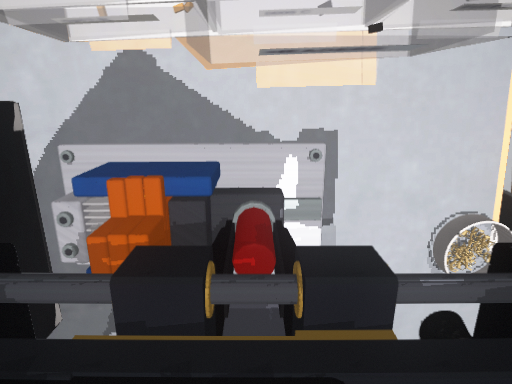

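The picture shows the jaw closed against the three plates (columns 92–165) and the heat sink, with the knob held at (255,240). I'll push slightly firmer, let it settle, and hand in.

arm_command --rows '[[[0,-0.004,0,0,0,0,-1],[0,-0.004,0,0,0,0,-1],[0,-0.004,0,0,0,0,-1],[0,-0.004,0,0,0,0,-1],[0,-0.004,0,0,0,0,-1],[0,-0.004,0,0,0,0,-1],[0,-0.004,0,0,0,0,-1],[0,-0.004,0,0,0,0,-1]]]'

```text
t: 21.73
eef_pos: [517.7, -308.7, 257.8]
tcp_rot: [3.137, -0.003, -0.07]
ft_force: [-5.1, -14.4, 4.0]
opening: 0.225
grip_force: 30.0
```

```bash
python3 -c "
from h import *
s=state();print(s['ft_force'],s['eef_pos'],s['opening'])
print(job_done())"
```

```text
[ -5.0687909  -14.39668377   3.98567323] [ 517.72090051 -308.73937459  257.78302252] 0.22531199278120181
the job is handed in; nothing more can be done
None
```

I hung three plates in the jig, left the fourth in the rack, and handed the job in after about 22 s with the knob still gripped and pushed at about 14 N, the stack tight with the jaw about 12 mm in; no verdict was returned.

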